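# Turn the inspection dish with its ball to the sensor

### The arm

A 6-joint arm with a two-finger parallel gripper is mounted at the origin on a cart in front of the work surface, level with it; the furniture and walls round the work are solid. World frame = base frame: x ahead of the robot, y to its left, z up, the work surface at z = 0. Lengths are in mm, angles in rad, forces in N, time in s.
With the tool pointing down it reaches from about 400 to 925 mm from the base axis. Payload 12.5 kg.
Tool frame: the origin (TCP) lies midway between the tips of the shut fingers; the grasp point (between the pads) lies 19 mm behind it (env.tcp_to_grasp is the distance from the TCP to the grasp point, in mm); z points along the fingers, y is the line along which they close (so a half turn about z gives the same grasp; the last joint's range is limited). The gripper opens to 95 mm and grips with 3 to 60 N. Pads are 20 mm wide; open, the fingers measure 119 mm over their backs; the gripper's body (75 mm by 180 mm) begins 59 mm behind the grasp point.
Start: joints at [1.224, 0.491, 1.559, -0, 1.092, -0.106], TCP at [149.031, 606.99, 214.661] pointing down, gripper open.
Joint ranges: [-3.1, 3.1], [-0.84, 2.19], [0.05, 2.79], [-1.13, 4.28], [0.06, 2.93], [-2.69, 2.69]. Speed limits (rad/s): [2.22, 2.22, 2.79, 3.14, 3.14, 3.14].

### API

Orientations are given as [roll, pitch, yaw] about the fixed x, y, z axes, in that order (R = Rz(yaw) Ry(pitch) Rx(roll)).
In Python, from cell import env gives the robot as it stands. The module is installed in compiled form; this text tells all that it offers.
- The arm moves only by the tool step_arm, never from a script. Its argument "plan" is a list that holds one entry, the list of rows, each a list of 5 numbers: the shift along the tool's x, y, z in mm, then the turn about the tool's z in degrees, then the opening, from -1 (shut) to 1 (fully open). A call has 1 to 8 rows; each row is the pose to reach, as a shift and turn from the pose commanded when the call began, along the tool's axes at that moment; what a row does not reach only later rows make up. A row lasts 1/12 s, in which the tool goes at most 41.7 mm and 7.16 degrees, less where a joint would pass 70% of its speed; a pose out of reach is approached as far as the arm can. A call with a gripper value outside its range is refused whole. The fingers move at their own pace and stop on an object; the grip force is fixed at half the most. Time passes only in rows, so rows that repeat a pose let the fingers close. It gives the time, the measured TCP pose, the force, the opening and the grip force at its end, in the units of the state.
- env.state(): the state, without advancing time (a new reading comes with each control period).
- env.read_camera(name): name is "scene" or "top" or "wrist"; returns the picture (480x640x3 uint8, blue, green, red); there is no depth.
- env.get_calibration(name): a dict with "K" (3x3 intrinsics, pixels), "extrinsics" (4x4, takes a point from world to camera coordinates). Camera axes: x right, y up, looking along -z (the intrinsics and any distortion apply to the point x, -y, -z); pixel columns grow to the right and rows downward; lengths in mm; the calibration is good to about 2 mm. A picture is of the moment at which its call begins: read the wrist's pose just before it. get_calibration takes no time and is no camera call; for the wrist camera it gives the pose at the moment of the call.
- env.job_done(): hands the job in; it is judged then, once.
The state is a dict: "t": time; "joints": joint angles; "qvel": joint speeds; "tau": joint torques, N m; "eef_pos": TCP position; "tcp_rot": TCP orientation; "ft_force": force on the tool from outside, world axes, zero at the start; "moment": the same for the moment, N m; "opening": opening from 0.0 (shut) to 1.0 (fully open); "grip_force": force on a finger pad.
Only numpy, scipy, OpenCV 4.12 (cv2) and the standard library are available. Lean on these libraries where they do the work, as an engineer would, in place of code of your own. Each camera call takes 0.05 s, during which the arm holds its last target. There are 200 camera calls.

### The job

Take the finished red ball out of the polisher's catch tray and set it down gently in the middle of the blue dish on the stand, letting go of it there. Then grip the dish by its two side bars, lift it level about 8 cm straight above its stand and turn it a quarter turn, so that its white pointer points at the red-capped pillar, without letting the ball wander from the middle. Finish while still holding the dish up there, level and still with the ball at rest in its centre; leave the other things on the bench where they are.

Things in the scene. Friction and masses are not known exactly. Their poses are not given: they have to be found in the camera images.
- ball: loose glossy red ball, 40 mm across, about 45 g; origin near its underside at the start and turning with it as it rolls: use point ball_center. It starts in the round opening of the rubber seat in the middle of the catch tray
- ball_center (a point): centre of the red ball (26 mm above the bench at the start)
- catch_tray: fixed grey tray, 100 (x) by 160 (y) mm, walls 14 mm high; origin under its middle, on the bench. In the middle a black rubber seat 56 x 56 mm, top 10 mm above the bench, with a 22 mm opening that holds the ball. A steel chute rises from its +x side to 65 mm high, 45 to 122 mm from the middle, 62 mm wide; fingers have room when closing along its y
- stand: fixed stand under the dish: foot plate 110 (x) by 80 mm (y), 10 mm high, pedestal 36 mm wide in y, whose top is 40 mm above the bench; at its two x ends lips 4 mm high keep the dish from sliding. Origin under its middle, on the bench; z axis up
- dish: loose blue dish, 120 g; origin mid underside, z up, starts with the stand's yaw. Base 70 (x) by 60 (y) mm; aluminium cone (15 degrees, 53 mm across, rim 9.5 mm up) centres the ball; jerks or tilt roll it out. Grip bars along x: 60 long, 16 high from the underside, outer faces y = +-30 mm: close along y, 60 mm wide. Fingertips may go 20 mm below the underside. White pointer at +x end
- dish_pointer (a point): tip of the dish's white pointer, 54 mm from the dish's middle along its +x, 8.5 mm above its underside
- dish_centre (a point): point in the dish where the ball's centre is when it rests in the middle, 27.6 mm above the dish's underside
- red_pillar: fixed sensor pillar with a red cap, 26 mm across at the cap, 38 mm at the foot, 90 mm tall; origin under its middle on the bench. It stands 150 mm from the middle of the stand, straight out along the stand's +y or -y (it changes places with the black-capped one)
- black_pillar: fixed spare pillar, the same but with a black cap, on the other side of the stand
- vial: small clear vial with a white cap, 16 mm across, 36 mm tall; loose bystander, leave alone; origin at its underside
- tape_roll: roll of blue tape lying flat, 72 mm across, 19 mm high; loose bystander, leave alone; origin at its underside
- flux_tin: round white tin, 52 mm across, 22 mm high; loose bystander, leave alone; origin at its underside
- marker_pen: white marker pen with a black cap lying flat, 126 mm long, 12 mm thick; loose bystander, leave alone; origin at its underside
There are look-alikes about, which are no part of the job. Leave any orange or yellow look-alike of the red_pillar alone.

How it is judged (in metres and radians):
On the way, in this order (a step that is already met when the one before it is completed fails the run):
1. the ball rests in the middle of the dish, let go, with the dish still on its stand (distance between ball_center and dish_centre below 0.006 m and contact force between the fingers and ball below 0.1 N and linear speed of ball below 0.05 m/s and horizontal distance between dish and stand below 0.012 m and z of dish in the frame of stand below 0.046 m), for 0.2 s.
2. the dish is lifted at least 40 mm off its stand by the fingers, with the ball in it (z of dish in the frame of stand above 0.08 m and distance between ball_center and dish_centre below 0.015 m and contact force between the fingers and dish above 1 N), for 0.2 s.
At the end, for the whole second after the job is handed in: Fingers hold the dish 40 to 140 mm above its seat, within 40 mm of straight over the stand, level within 5 degrees, still, a quarter turn (within 7 degrees) from where it sat, pointer toward the red-capped pillar; ball at rest within 6 mm of the centre, not touched by the fingers (z of dish in the frame of stand between 0.08 and 0.18 m and horizontal distance between dish and stand below 0.04 m and angle between dish's own z axis and vertical below 0.09 rad and angle between the x axis of dish and the y axis of stand, either way round below 0.12 rad and horizontal distance between dish_pointer and red_pillar below 0.145 m and distance between ball_center and dish_centre below 0.006 m and linear speed of dish below 0.02 m/s and angular speed of dish below 0.15 rad/s and linear speed of ball below 0.04 m/s and contact force between the fingers and dish above 1 N and contact force between dish and stand below 0.05 N and contact force between the fingers and ball below 0.1 N); the arm keeps its last pose, push and grip.
It fails at once if the ball wanders more than 15 mm from the centre of the lifted dish (z of dish in the frame of stand above 0.05 m and distance between ball_center and dish_centre above 0.015 m).
It fails at once if the lifted dish tilts more than 14 degrees (z of dish in the frame of stand above 0.05 m and angle between dish's own z axis and vertical above 0.25 rad).
It fails at once if the ball is dropped into the dish instead of being set down (falls more than about 2 cm) (distance between ball_center and dish_centre below 0.05 m and contact force between the fingers and ball below 0.1 N and linear speed of ball above 0.6 m/s).
It fails at once if a bystander is pushed more than 3 cm (distance of any of vial, tape_roll, flux_tin, marker_pen from where it was at the start of the episode above 0.03 m).
It also fails if it takes over 58 s, if anything falls off the work surface, if the arm or the gripper's body presses on something with over 40 N, if the wrist force passes 120 N, or if a joint passes its speed limit or range.

## Working session

There is one attempt and no reset: what is moved stays moved. The work goes in short steps, Python scripts to look and compute and a tool call to move; the robot and the scene stay as the last step left them, time stands still between calls to the robot, and variables do not carry over. Pictures are saved under pics/ and viewed, at most 10 in all, crops included, and the job is handed in when it is done.

Besides the shell and the picture viewer there is one more tool, called by a JSON object that holds its "method" and its "body". step_arm: Moves the arm, as the interface text tells. Its arguments: {"type":"object","properties":{"plan":{"type":"array"}},"required":["plan"]}

```bash
mkdir -p pics
cat > h.py <<'E'
import numpy as np,cv2
from cell import env
def ray(name,u,v,C=None):
    C=C or env.get_calibration(name);K=np.array(C["K"]);E=np.array(C["extrinsics"])
    d=np.linalg.inv(K)@[u,v,1];d=np.array([d[0],-d[1],-d[2]])
    R=E[:3,:3];return -R.T@E[:3,3],R.T@d
def onz(name,u,v,z,C=None):
    o,d=ray(name,u,v,C);return o+d*(z-o[2])/d[2]
def proj(name,p,C=None):
    C=C or env.get_calibration(name);E=np.array(C["extrinsics"]);q=E[:3,:3]@np.array(p)+E[:3,3]
    w=np.array(C["K"])@[q[0],-q[1],-q[2]];return w[:2]/w[2]
E
python3 - <<'E'
from h import *
for n in("scene","top"):
    im=env.read_camera(n);cv2.imwrite(f"pics/{n}0.png",im)
    C=env.get_calibration(n);print(n,[k for k in C],np.round(C["extrinsics"],2).tolist(),np.round(C["K"],1).tolist())
s=env.state();print(s["t"],s["tcp_rot"],env.tcp_to_grasp)
E
```

```text
scene ['K', 'extrinsics'] [[0.71, -0.7, 0.0, -374.11], [0.4, 0.41, 0.82, -277.72], [-0.58, -0.58, 0.57, -900.21], [0.0, 0.0, 0.0, 1.0]] [[486.4, 0.0, 317.1], [0.0, 486.4, 236.8], [0.0, 0.0, 1.0]]
top ['K', 'extrinsics'] [[-0.03, -1.0, -0.0, 5.26], [1.0, -0.03, 0.06, -535.55], [-0.06, 0.0, 1.0, -1320.03], [0.0, 0.0, 0.0, 1.0]] [[470.7, 0.0, 310.6], [0.0, 470.7, 240.8], [0.0, 0.0, 1.0]]
0.1 [-3.14064500e+00 -8.62319345e-05  2.90079996e+00] 18.8
```

View pics/top0.png

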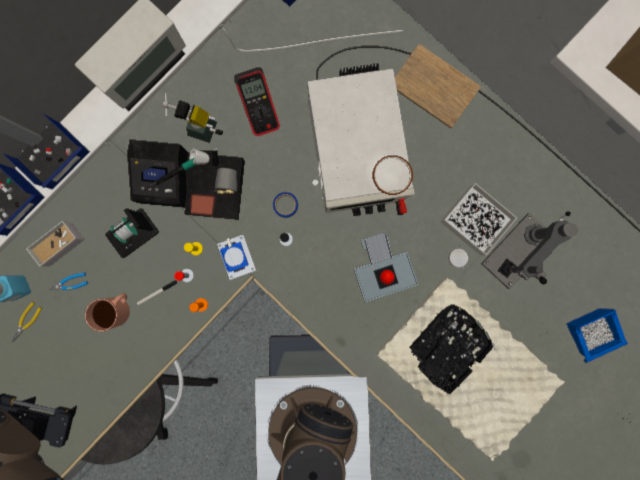

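View pics/scene0.png

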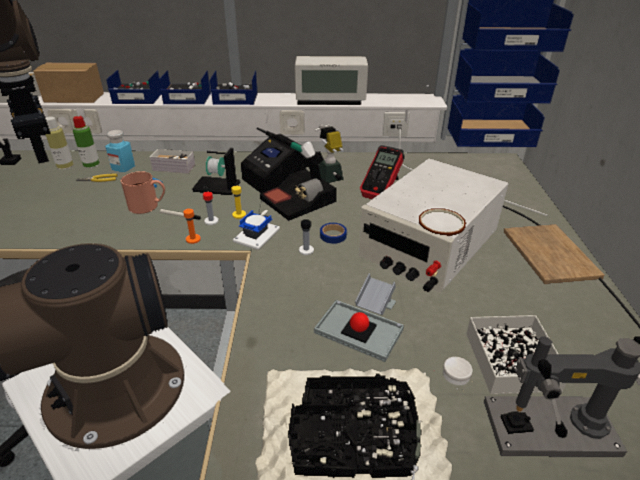

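The top view shows:
- ball at (387,276) in the tray
- dish at (235,258)
- black pillar at (287,240)
- tape at (286,204) and tin at (459,257)

Pillar candidates are red (180,276), yellow (193,248) and orange (198,305). The red cap fits: it is opposite the black one through the dish, while yellow and orange are look-alikes. I'll confirm with a crop.

Run:
```python
from h import *
T=cv2.imread("pics/top0.png");S=cv2.imread("pics/scene0.png")
a=cv2.resize(T[215:325,130:330],(800,440),interpolation=cv2.INTER_CUBIC)
cv2.imwrite("pics/crop1.png",a)
def cen(im,f,box):
    h=cv2.cvtColor(im,cv2.COLOR_BGR2HSV).astype(int);m=f(h)
    x0,y0,x1,y1=box;k=np.zeros(m.shape,bool);k[y0:y1,x0:x1]=1
    ys,xs=np.nonzero(m&k);return xs.mean(),ys.mean(),len(xs)
red=lambda h:((h[...,0]<6)|(h[...,0]>174))&(h[...,1]>150)&(h[...,2]>90)
blue=lambda h:(abs(h[...,0]-112)<12)&(h[...,1]>130)
def two(a,b):
    o1,d1=ray("top",*a[:2]);o2,d2=ray("scene",*b[:2])
    s=np.linalg.lstsq(np.c_[d1,-d2],o2-o1,rcond=None)[0];p=o1+d1*s[0];q=o2+d2*s[1];return (p+q)/2,np.linalg.norm(p-q)
for n,bt,bs,f,z in(("ball",(365,255,410,295),(340,305,380,340),red,26),("red",(170,265,190,285),(200,188,218,202),red,85),("dish",(215,235,255,280),(235,205,275,245),blue,50)):
    t=cen(T,f,bt);s=cen(S,f,bs);print(n,np.round(t,1),np.round(s,1),np.round(onz("top",*t[:2],z)),np.round(onz("scene",*s[:2],z)),two(t,s))
print("black",onz("top",286,239,90),"dish edges",onz("top",235,258,50))
```

```text
ball [387.  276.4 161. ] [359.3 321.5 287. ] [ 429. -220.   26.] [ 430. -220.   26.] (array([ 429.70881647, -219.86921772,   25.98910923]), np.float64(0.6389476554102391))
red [178.5 275.5  76. ] [207.2 195.6  81. ] [448. 348.  85.] [446. 342.  85.] (array([448.28670117, 348.00269488,  81.55529639]), np.float64(1.642004314283448))
dish [233.8 257.6 231. ] [254.  223.1 239. ] [493. 205.  50.] [483. 192.  50.] (array([493.12400192, 206.23149377,  39.02069497]), np.float64(0.40605212280908226))
black [537.80206981  57.3264621   90.        ] dish edges [491.41637354 201.15860213  50.        ]
```

View pics/crop1.png

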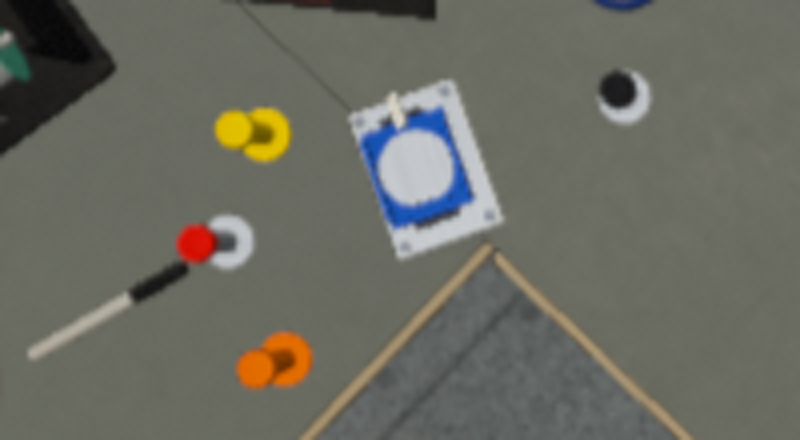

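Crop 1 confirms it: the red-capped pillar is at crop (197,243), with orange and yellow ones beside it. The dish pointer at crop (397,108) points to stand +x (yaw about 17°), so red lies on the stand's +y side.

```bash
cat >> h.py <<'E'
from scipy.spatial.transform import Rotation as Ro
def goto(p,yaw,frm=None):
    s=env.state();R=Ro.from_euler("xyz",s["tcp_rot"]).as_matrix();y=s["tcp_rot"][2]
    d=R.T@(np.array(p)-s["eef_pos"]);t=(np.degrees(y)-yaw+180)%360-180
    print("pose",np.round(s["eef_pos"],1),np.round(np.degrees(s["tcp_rot"]),2),"t",s["t"],"shift",np.round(d,1),"turn",round(t,1))
E
python3 - <<'E'
from h import *
T=cv2.imread("pics/top0.png");h=cv2.cvtColor(T,cv2.COLOR_BGR2HSV)
print(h[262,362],h[285,410],h[230,340])
goto([540,200,215],15)
E
```

```text
[ 33  23 110] [ 93  21 121] [ 33  26 109]
pose [149.  606.8 214.1] [-179.95   -0.    166.2 ] t 0.1 shift [-476.8 -301.8   -0.6] turn 151.2
```

{"method": "step_arm", "body": {"plan": [[[-477, -302, 0, 151, 1], [-477, -302, 0, 151, 1], [-477, -302, 0, 151, 1], [-477, -302, 0, 151, 1], [-477, -302, 0, 151, 1], [-477, -302, 0, 151, 1], [-477, -302, 0, 151, 1], [-477, -302, 0, 151, 1]]]}}

```text
t: 0.77
eef_pos: [381.0, 364.9, 214.6]
tcp_rot: [-3.141, 0.0, 1.895]
ft_force: [0.5, 0.6, -0.1]
opening: 1.001
grip_force: 0.0
```

```bash
python3 -c "
from h import *
goto([540,200,215],15);goto([440,-220,180],15)"
```

```text
pose [381.  364.9 214.6] [-179.99    0.    108.56] t 0.7667 shift [-207.    98.2   -0.4] turn 93.6
pose [381.  364.9 214.6] [-179.99    0.    108.56] t 0.7667 shift [-573.3 -130.3   34.6] turn 93.6
```

{"method": "step_arm", "body": {"plan": [[[-207, 98, 0, 93, 1], [-207, 98, 0, 93, 1], [-207, 98, 0, 93, 1], [-573, -130, 0, 93, 1], [-573, -130, 0, 93, 1], [-573, -130, 0, 93, 1], [-573, -130, 0, 93, 1], [-573, -130, 0, 93, 1]]]}}

```text
t: 1.43
eef_pos: [456.3, 67.2, 214.5]
tcp_rot: [-3.141, 0.0, 0.895]
ft_force: [1.6, -0.3, 0.8]
opening: 0.999
grip_force: 0.0
```

```bash
python3 -c "
from h import *
goto([440,-220,170],15)"
```

```text
pose [456.3  67.2 214.5] [-1.7999e+02  1.0000e-02  5.1270e+01] t 1.4333 shift [-234.2  167.    44.5] turn 36.3
```

{"method": "step_arm", "body": {"plan": [[[-234, 167, 0, 36, 1], [-234, 167, 0, 36, 1], [-234, 167, 0, 36, 1], [-234, 167, 0, 36, 1], [-234, 167, 30, 36, 1], [-234, 167, 44, 36, 1], [-234, 167, 44, 36, 1], [-234, 167, 44, 36, 1]]]}}

```text
t: 2.1
eef_pos: [441.5, -222.6, 168.2]
tcp_rot: [-3.14, 0.002, 0.269]
ft_force: [-0.8, 0.3, -0.5]
opening: 0.999
grip_force: 0.0
```

Run:
```python
from h import *
goto([429.7,-220,14],15)
C=env.get_calibration("wrist");im=env.read_camera("wrist");cv2.imwrite("pics/w1.png",im)
h=cv2.cvtColor(im,cv2.COLOR_BGR2HSV).astype(int);m=((h[...,0]<6)|(h[...,0]>174))&(h[...,1]>150)&(h[...,2]>60)
n,l,st,c=cv2.connectedComponentsWithStats(m.astype(np.uint8));i=1+st[1:,4].argmax();print(c[i],st[i],onz("wrist",*c[i],26,C))
```

```text
pose [ 441.5 -222.6  168.2] [-1.7993e+02  1.0000e-01  1.5390e+01] t 2.1 shift [-10.4  -5.5 154.2] turn 0.4
[312.69330734 243.00324886] [ 291  221   45   44 1539] [ 425.91576621 -219.66530618   26.        ]
```

View pics/w1.png

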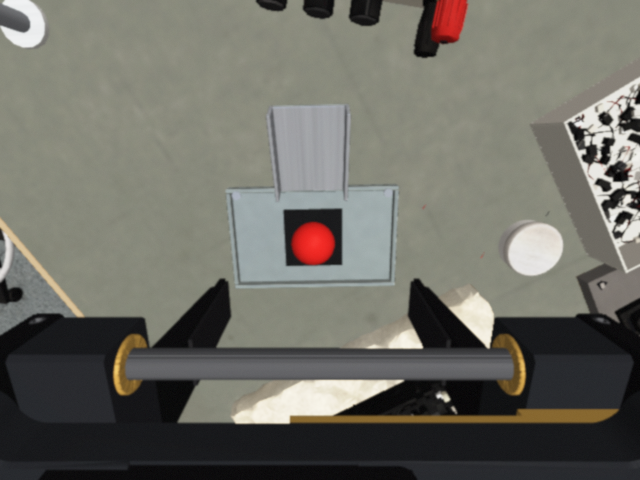

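The wrist view shows the ball at (313,243), centred on the black seat, with the tray nearly aligned to the tool and the chute ahead.

{"method": "step_arm", "body": {"plan": [[[-12, -4, 30, 0, 1], [-12, -4, 60, 0, 1], [-12, -4, 90, 0, 1], [-12, -4, 110, 0, 1], [-12, -4, 120, 0, 1], [-12, -4, 120, 0, 1], [-12, -4, 120, 0, 1]]]}}

```text
t: 2.73
eef_pos: [430.0, -216.6, 50.8]
tcp_rot: [-3.141, 0.0, 0.273]
ft_force: [0.3, -0.2, 0.8]
opening: 1.0
grip_force: 0.0
```

Run:
```python
from h import *
goto([428.5,-220,14],15)
C=env.get_calibration("wrist");im=env.read_camera("wrist")
h=cv2.cvtColor(im,cv2.COLOR_BGR2HSV).astype(int);m=((h[...,0]<6)|(h[...,0]>174))&(h[...,1]>150)&(h[...,2]>60)
m[:, :200]=0;m[:,440:]=0
n,l,st,c=cv2.connectedComponentsWithStats(m.astype(np.uint8));i=1+st[1:,4].argmax();print(c[i],st[i],onz("wrist",*c[i],26,C))
```

```text
pose [ 430.  -216.6   50.8] [-1.7996e+02  2.0000e-02  1.5660e+01] t 2.7333 shift [-2.4  2.9 36.8] turn 0.7
[323.79550499 286.07880133] [ 290  253   68   67 3604] [ 425.62938716 -220.01686379   26.        ]
```

{"method": "step_arm", "body": {"plan": [[[-3, 3, 12, 0, 1], [-3, 3, 24, 0, 1], [-3, 3, 33, 0, 1], [-3, 3, 37, 0, 1], [-3, 3, 37, 0, 1], [-3, 3, 37, 0, 0.1], [-3, 3, 37, 0, 0.1]]]}}

```text
t: 3.37
eef_pos: [428.1, -221.2, 14.2]
tcp_rot: [3.141, -0.001, 0.273]
ft_force: [-0.2, 0.3, 0.1]
opening: 0.91
grip_force: 0.0
```

{"method": "step_arm", "body": {"plan": [[[0, 0, 0, 0, -1], [0, 0, 0, 0, -1], [0, 0, 0, 0, -1], [0, 0, 0, 0, -1], [0, 0, 0, 0, -1], [0, 0, 0, 0, -1], [0, 0, 0, 0, -1]]]}}

```text
t: 3.95
eef_pos: [427.7, -221.1, 13.6]
tcp_rot: [-3.141, 0.0, 0.272]
ft_force: [-1.1, 5.5, 3.4]
opening: 0.426
grip_force: 3.2
```

{"method": "step_arm", "body": {"plan": [[[0, 0, 0, 0, -1], [0, 0, 0, 0, -1], [0, 0, 0, 0, -1], [0, 0, 0, 0, -1]]]}}

```text
t: 4.28
eef_pos: [427.6, -220.8, 13.6]
tcp_rot: [-3.141, 0.0, 0.273]
ft_force: [0.2, 4.5, 3.8]
opening: 0.408
grip_force: 30.0
```

{"method": "step_arm", "body": {"plan": [[[0, 0, -4, 0, -1], [0, 0, -10, 0, -1], [0, 0, -25, 0, -1], [0, 0, -50, 0, -1], [0, 0, -80, 0, -1], [0, 0, -110, 0, -1], [0, 0, -130, 0, -1], [0, 0, -130, 0, -1]]]}}

```text
t: 4.95
eef_pos: [429.2, -222.3, 147.8]
tcp_rot: [3.136, -0.005, 0.272]
ft_force: [0.3, 0.1, -0.6]
opening: 0.405
grip_force: 30.0
```

Run:
```python
from h import *
goto([428.5,-220,14],15)
C=env.get_calibration("wrist");im=env.read_camera("wrist")
cv2.imwrite("pics/w2.png",im)
h=cv2.cvtColor(im,cv2.COLOR_BGR2HSV).astype(int);m=((h[...,0]<6)|(h[...,0]>174))&(h[...,1]>150)&(h[...,2]>60)
m[:, :200]=0;m[:,440:]=0
n,l,st,c=cv2.connectedComponentsWithStats(m.astype(np.uint8));i=1+st[1:,4].argmax();print(c[i],st[i])
E=np.array(C["extrinsics"]);s=env.state();R=Ro.from_euler("xyz",s["tcp_rot"]).as_matrix()
for dz in(8,12,16):
    print(dz,R.T@(onz("wrist",*c[i],s["eef_pos"][2]+dz,C)-s["eef_pos"]))
print("cam in tool",R.T@(-E[:3,:3].T@E[:3,3]-s["eef_pos"]))
goto([495,195,160],107);goto([450,-70,160],60)
```

```text
pose [ 429.2 -222.3  147.8] [179.67  -0.26  15.61] t 4.95 shift [ -0.7  -3.1 133.8] turn 0.6
[319.16246776 310.77544138] [ 279  272   82   76 5041]
8 [-4.85883856 -0.09633274 -8.01581195]
12 [ -2.74792424  -0.1001472  -12.00921646]
16 [ -0.63700992  -0.10396166 -16.00262096]
cam in tool [  82.23964316   -0.25372133 -172.78776237]
pose [ 428.6 -221.9  145.8] [179.78  -0.18  15.61] t 5.0 shift [ 176.2 -383.6  -15.2] turn -91.4
pose [ 428.6 -221.9  145.8] [179.78  -0.18  15.61] t 5.0 shift [  61.5 -140.4  -14.6] turn -44.4
```

View pics/w2.png

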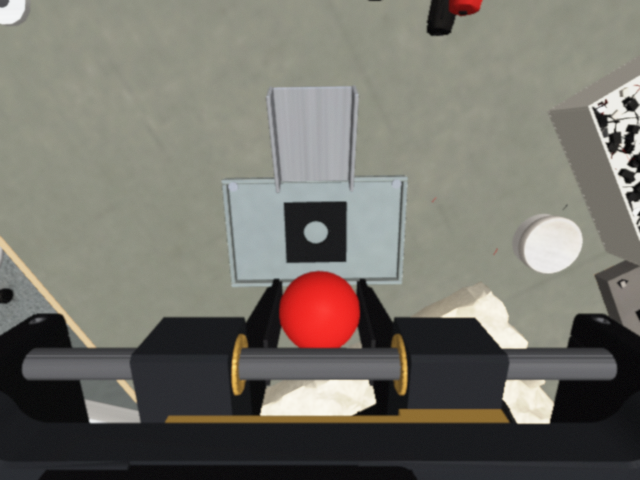

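The ball is held between the pads at (319,311) and the seat is empty. Moving to look at the dish.

```bash
python3 -c "
from h import *
goto([515,130,165],107)"
```

```text
pose [ 428.6 -221.9  145.8] [179.78  -0.18  15.61] t 5.0 shift [ 178.  -315.6  -19.9] turn -91.4
```

{"method": "step_arm", "body": {"plan": [[[10, -18, -10, -5, -1], [27, -48, -20, -12, -1], [44, -79, -20, -19, -1], [62, -110, -20, -26, -1], [79, -141, -20, -33, -1], [97, -172, -20, -40, -1], [114, -203, -20, -47, -1], [131, -232, -20, -54, -1]]]}}

```text
t: 5.67
eef_pos: [491.3, 39.4, 162.7]
tcp_rot: [-3.14, 0.0, 1.221]
ft_force: [1.5, -0.8, -0.1]
opening: 0.408
grip_force: 30.0
```

```bash
python3 -c "
from h import *
goto([515,130,165],107)"
```

```text
pose [491.3  39.4 162.7] [-1.7993e+02  2.0000e-02  6.9960e+01] t 5.6667 shift [93.3 -8.8 -2.4] turn -37.0
```

{"method": "step_arm", "body": {"plan": [[[25, -2, 0, -7, -1], [48, -4, 0, -14, -1], [70, -6, 0, -21, -1], [85, -8, 0, -28, -1], [92, -9, 0, -34, -1], [93, -9, 0, -37, -1], [93, -9, 0, -37, -1], [93, -9, 0, -37, -1]]]}}

```text
t: 6.33
eef_pos: [515.2, 127.8, 162.7]
tcp_rot: [-3.14, -0.0, 1.859]
ft_force: [0.3, -0.4, -0.5]
opening: 0.404
grip_force: 30.0
```

Run:
```python
from h import *
goto([515,130,165],107)
im=env.read_camera("wrist");cv2.imwrite("pics/w3.png",im)
C=env.get_calibration("wrist");np.save("C3.npy",C,allow_pickle=True)
```

```text
pose [515.2 127.8 162.7] [-1.7993e+02 -1.0000e-02  1.0651e+02] t 6.3333 shift [ 2.2  0.5 -2.3] turn -0.5
```

View pics/w3.png

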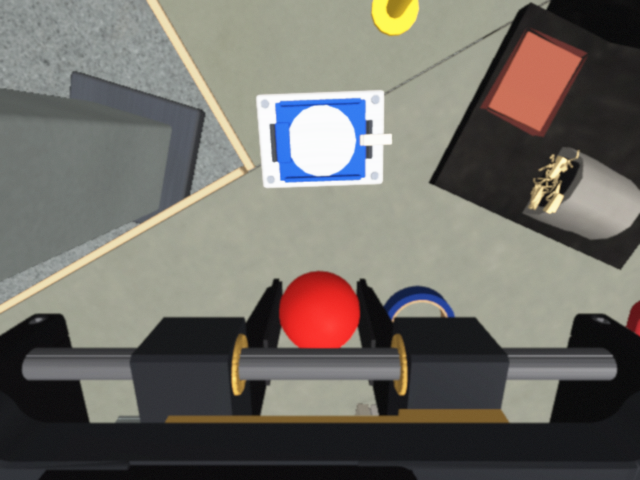

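The dish cone is at about (322,140), its white pointer at (375,140) on the right. The foot plate is nearly aligned with the image.

Run:
```python
from h import *
im=cv2.imread("pics/w3.png");C=np.load("C3.npy",allow_pickle=True).item()
h=cv2.cvtColor(im,cv2.COLOR_BGR2HSV).astype(int)
b=((abs(h[...,0]-112)<14)&(h[...,1]>120));b[220:]=0;b[:,:240]=0;b[:,420:]=0
w=(h[...,1]<30)&(h[...,2]>190);w[220:]=0;w[:,:250]=0;w[:,400:]=0
n,l,st,c=cv2.connectedComponentsWithStats(w.astype(np.uint8))
for i in range(1,n):
    if st[i,4]>100:
        print(st[i],c[i],onz("wrist",*c[i],49.5,C))
        cn=cv2.findContours((l==i).astype(np.uint8),0,1)[0][0];print(cv2.minAreaRect(cn),cv2.minEnclosingCircle(cn))
ys,xs=np.nonzero(b);r=cv2.minAreaRect(np.c_[xs,ys].astype(np.float32));print("blue",r)
bx=[onz("wrist",*q,54,C)[:2] for q in cv2.boxPoints(r)];print(np.round(bx,1),np.mean(bx,0))
e=[(bx[(i+1)%4]-bx[i]) for i in range(4)];print([(np.linalg.norm(v),np.degrees(np.arctan2(v[1],v[0]))%90) for v in e])
q=onz("wrist",390,139.5,48.5,C);print("pointer",q)
```

```text
[ 256   90  136   99 4175] [324.11353293 135.91233533] [494.33781763 208.17936803  49.5       ]
((324.1864013671875, 138.70416259765625), (94.40433502197266, 133.88235473632812), 87.89834594726562) ((321.18121337890625, 136.20257568359375), 76.58231353759766)
[ 290  106   65   70 3645] [321.46748971 140.12592593] [493.26979267 204.60719705  49.5       ]
((322.0, 140.5), (69.0, 64.0), 90.0) ((321.2131652832031, 140.36563110351562), 35.11458206176758)
blue ((320.5496826171875, 139.89109802246094), (80.9126968383789, 92.11984252929688), 87.95458984375)
[[451.  221.1]
 [515.6 242.5]
 [536.6 187.1]
 [467.9 164.1]] [492.76659378 203.70189671]
[(np.float64(68.0180945286496), np.float64(18.35880693681379)), (np.float64(59.23683288036733), np.float64(20.841295282741427)), (np.float64(72.53492285003158), np.float64(18.492731406853466)), (np.float64(59.38283732677496), np.float64(16.476188560686012))]
pointer [544.2015016  220.12899787  48.5       ]
```

```bash
python3 -c "
from h import *
goto([492.4,206.5,70],108)"
```

```text
pose [515.3 127.6 163. ] [-1.7994e+02 -1.0000e-02  1.0647e+02] t 6.3833 shift [82.2  0.5 93. ] turn -1.5
```

{"method": "step_arm", "body": {"plan": [[[20, 0, 0, -1, -1], [45, 0, 0, -1.5, -1], [70, 0, 5, -1.5, -1], [80, 0, 20, -1.5, -1], [82, 0.5, 45, -1.5, -1], [82, 0.5, 70, -1.5, -1], [82, 0.5, 87, -1.5, -1], [82, 0.5, 92, -1.5, -1]]]}}

```text
t: 7.05
eef_pos: [491.4, 205.9, 69.1]
tcp_rot: [-3.138, -0.0, 1.885]
ft_force: [-0.8, -0.2, 0.1]
opening: 0.407
grip_force: 30.0
```

{"method": "step_arm", "body": {"plan": [[[0, 0, 1, 0, -1], [0, 0, 4, 0, -1], [0, 0, 6, 0, -1], [0, 0, 8, 0, -1], [0, 0, 10, 0, -1], [0, 0, 11, 0, -1], [0, 0, 11, 0, -1]]]}}

```text
t: 7.63
eef_pos: [492.5, 206.6, 60.7]
tcp_rot: [3.141, -0.0, 1.887]
ft_force: [-0.7, 0.2, -0.9]
opening: 0.406
grip_force: 30.0
```

```bash
python3 -c "
from h import *
goto([492.4,206.5,55.2],108)"
```

```text
pose [492.5 206.6  60.7] [179.99  -0.   108.11] t 7.6333 shift [-0.  -0.1  5.5] turn 0.1
```

{"method": "step_arm", "body": {"plan": [[[0, 0, 1, 0, -1], [0, 0, 2, 0, -1], [0, 0, 3, 0, -1], [0, 0, 4, 0, -1], [0, 0, 4, 0, -1]]]}}

```text
t: 8.05
eef_pos: [492.4, 206.6, 56.4]
tcp_rot: [-3.141, -0.0, 1.887]
ft_force: [-0.6, -0.1, -1.7]
opening: 0.409
grip_force: 30.0
```

{"method": "step_arm", "body": {"plan": [[[0, 0, 0.5, 0, -1], [0, 0, 1, 0, -1], [0, 0, 1, 0, -1]]]}}

```text
t: 8.3
eef_pos: [492.5, 206.6, 55.6]
tcp_rot: [-3.142, -0.0, 1.887]
ft_force: [0.3, 0.2, -0.6]
opening: 0.402
grip_force: 30.0
```

{"method": "step_arm", "body": {"plan": [[[0, 0, 0.5, 0, -1], [0, 0, 0.5, 0, -1], [0, 0, 0.5, 0, -0.1], [0, 0, 0.5, 0, 0.1], [0, 0, 0.5, 0, 0.3], [0, 0, 0.5, 0, 0.3], [0, 0, 0.5, 0, 0.3], [0, 0, 0.5, 0, 0.3]]]}}

```text
t: 8.97
eef_pos: [492.5, 206.6, 55.2]
tcp_rot: [3.142, -0.0, 1.887]
ft_force: [-0.1, 0.5, -0.2]
opening: 0.645
grip_force: 0.0
```

{"method": "step_arm", "body": {"plan": [[[0, 0, 0, 0, 0.3], [0, 0, 0, 0, 0.3], [0, 0, -5, 0, 0.3], [0, 0, -20, 0, 0.4], [0, 0, -45, 0, 0.6], [0, 0, -75, 0, 1], [-20, 0, -105, 0, 1], [-30, 0, -105, 0, 1]]]}}

```text
t: 9.63
eef_pos: [504.0, 177.9, 165.4]
tcp_rot: [3.134, 0.001, 1.888]
ft_force: [0.7, 0.2, 0.3]
opening: 0.923
grip_force: 0.0
```

```bash
cat >> h.py <<'E'
def check(name,zb=67.6,zr=49.5):
    C=env.get_calibration("wrist");im=env.read_camera("wrist");cv2.imwrite(f"pics/{name}.png",im)
    h=cv2.cvtColor(im,cv2.COLOR_BGR2HSV).astype(int)
    b=((abs(h[...,0]-112)<14)&(h[...,1]>120)).astype(np.uint8)
    m=(((h[...,0]<6)|(h[...,0]>174))&(h[...,1]>150)&(h[...,2]>60)).astype(np.uint8)
    n,l,st,c=cv2.connectedComponentsWithStats(m)
    for i in range(1,n):
        if st[i,4]>300: print("red",st[i],onz("wrist",*c[i],zb,C))
    return im,C,b
E
python3 - <<'E'
from h import *
goto([492.4,206.5,55.2],108)
check("w4")
goto([492.8,204.5,100],18)
E
```

```text
pose [504.  177.9 165.4] [1.7955e+02 5.0000e-02 1.0817e+02] t 9.6333 shift [ 30.9  -2.9 110.2] turn 0.2
red [ 291  182   50   49 1908] [491.37677907 206.88885517  67.6       ]
pose [503.6 176.5 163. ] [1.7968e+02 5.0000e-02 1.0809e+02] t 9.6833 shift [30.  -1.9 63. ] turn 90.1
```

View pics/w4.png

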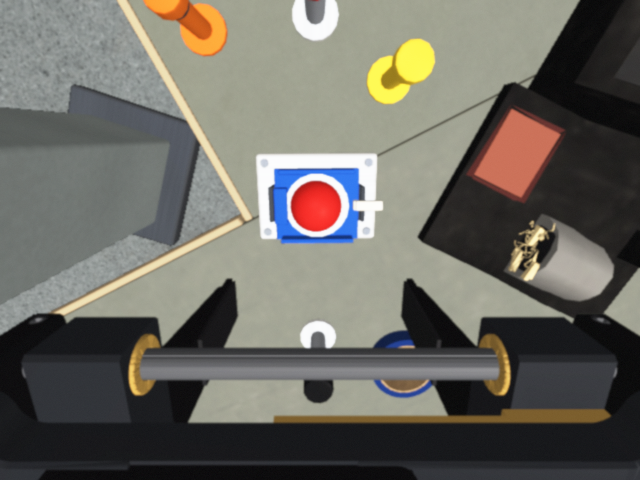

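The ball sits centred in the cone at (316,206). The image axes match the tool, so the dish yaw is about 18°, and the red pillar is straight ahead at the top.

```bash
python3 -c "
from h import *
goto([445,190,160],18.1)"
```

```text
pose [503.6 176.5 163. ] [1.7968e+02 5.0000e-02 1.0809e+02] t 9.6833 shift [ 31.  -51.6   2.7] turn 90.0
```

{"method": "step_arm", "body": {"plan": [[[31, -52, 0, 90, 1], [31, -52, 0, 90, 1], [31, -52, 0, 90, 1], [31, -52, 0, 90, 1], [31, -52, 0, 90, 1], [31, -52, 0, 90, 1], [31, -52, 0, 90, 1], [31, -52, 0, 90, 1]]]}}

```text
t: 10.35
eef_pos: [442.3, 191.4, 159.4]
tcp_rot: [-3.141, 0.001, 0.881]
ft_force: [-0.5, -0.1, 0.4]
opening: 0.999
grip_force: 0.0
```

{"method": "step_arm", "body": {"plan": [[[0, 0, 0, 33, 1], [0, 0, 0, 33, 1], [0, 0, 0, 33, 1], [0, 0, 0, 33, 1], [0, 0, 0, 33, 1], [0, 0, 0, 33, 1], [0, 0, 0, 33, 1], [0, 0, 0, 33, 1]]]}}

```text
t: 11.02
eef_pos: [442.6, 191.4, 159.8]
tcp_rot: [-3.141, 0.001, 0.314]
ft_force: [0.4, 0.3, 0.3]
opening: 1.0
grip_force: 0.0
```

Run:
```python
from h import *
goto([445,190,160],18.1)
im,C,b=check("w5")
b[340:]=0
n,l,st,c=cv2.connectedComponentsWithStats(b)
print(st[st[:,4]>200],c[st[:,4]>200])
b[:, :240]=0;b[:,400:]=0
ys,xs=np.nonzero(b);r=cv2.minAreaRect(np.c_[xs,ys].astype(np.float32));print("blue",r,len(xs))
print(np.mean([onz("wrist",*q,54,C) for q in cv2.boxPoints(r)],0))
goto([492.5,205.5,100],18.1)
```

```text
pose [442.6 191.4 159.8] [-1.7999e+02  3.0000e-02  1.7980e+01] t 11.0167 shift [ 1.9  2.1 -0.2] turn -0.1
red [ 295  152   52   53 2140] [491.66610525 206.94562013  67.6       ]
red [  86  164   48   38 1410] [440.62896705 354.86822917  67.6       ]
[[     0      0    640    480 301130]
 [   499      0    102    100   2931]
 [   286    128     79     92   3139]] [[317.28193803 242.02256168]
 [541.53804162  51.93824633]
 [324.95762982 172.6393756 ]]
blue ((325.0, 173.5), (91.0, 78.0), 90.0) 3139
[493.30839172 203.93363882  54.        ]
pose [442.6 191.4 159.9] [-1.7999e+02  3.0000e-02  1.7940e+01] t 11.0667 shift [51.8  1.9 59.9] turn -0.2
```

View pics/w5.png

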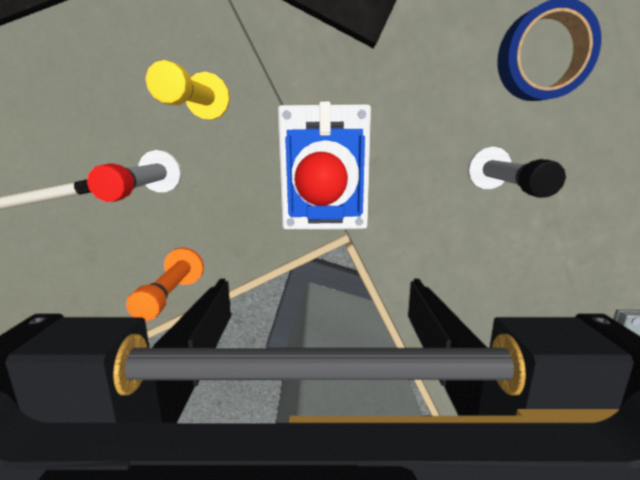

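The ball appears at (321,179) and the cone at about (325,174). I'll check that offset properly in both pictures, allowing for parallax.

Run:
```python
from h import *
C=env.get_calibration("wrist")
print("tilt",np.round(np.array(C["extrinsics"])[:3,:3],3).tolist())
for f,box in(("w4",(280,170,355,242)),("w5",(280,128,370,222))):
    im=cv2.imread(f"pics/{f}.png");h=cv2.cvtColor(im,cv2.COLOR_BGR2HSV).astype(int)
    x0,y0,x1,y1=box
    w=((h[...,1]<60)&(h[...,2]>150))|((((h[...,0]<6)|(h[...,0]>174)))&(h[...,1]>60)&(h[...,2]>60));k=np.zeros(w.shape,bool);k[y0:y1,x0:x1]=1;w&=k
    w=cv2.morphologyEx(w.astype(np.uint8),cv2.MORPH_OPEN,np.ones((15,15)))
    n,l,st,c=cv2.connectedComponentsWithStats(w);i=1+st[1:,4].argmax()
    cn=cv2.findContours((l==i).astype(np.uint8),0,1)[0][0];print(f,st[i],c[i],cv2.fitEllipse(cn))
    r=(((h[...,0]<6)|(h[...,0]>174))&(h[...,1]>120)&k).astype(np.uint8);n,l,s2,c2=cv2.connectedComponentsWithStats(r);j=1+s2[1:,4].argmax();print(" ball",s2[j],c2[j])
    if f=="w5":
        p=onz("wrist",*cv2.fitEllipse(cn)[0],49.5,C);print(p,"expected ball px",proj("wrist",[p[0],p[1],67.6],C))
cv2.imwrite("pics/w5c.png",cv2.resize(cv2.imread("pics/w5.png")[95:235,265:385],(600,700)[::1] if 0 else (510,595),interpolation=cv2.INTER_CUBIC))
```

```text
tilt [[0.308, -0.951, -0.001], [0.91, 0.295, -0.293], [0.279, 0.089, 0.956]]
w4 [ 288  175   60   61 3028] [317.3005284  204.70871863] ((317.3433837890625, 204.7171630859375), (59.9869270324707, 62.495235443115234), 162.353515625)
 ball [ 291  181   50   50 1953] [315.6390169  205.67895545]
w5 [ 293  142   62   62 3178] [323.88797986 173.83039648] ((323.39715576171875, 173.94671630859375), (60.166961669921875, 64.94369506835938), 135.7595672607422)
 ball [ 295  152   52   53 2179] [320.65534649 178.01881597]
[493.48255383 205.18987723  49.5       ] expected ball px [323.65777329 176.54961101]
```

View pics/w5c.png

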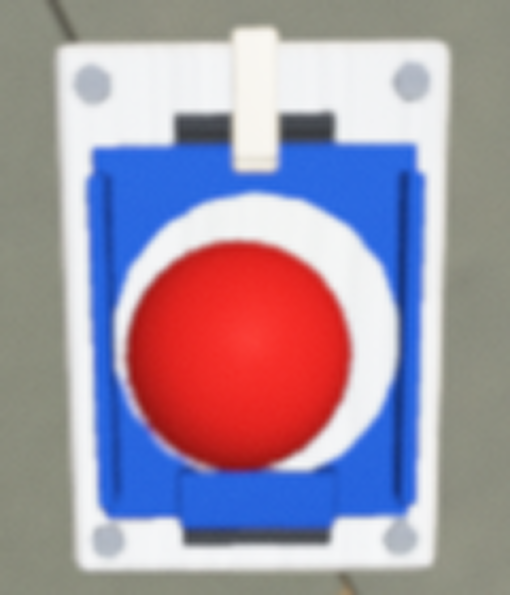

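The ball looks about 4 mm off toward dish +y, or it may be rocking. A short burst of frames will show whether it moves.

Run:
```python
from h import *
for i in range(8):
    im=env.read_camera("wrist");h=cv2.cvtColor(im,cv2.COLOR_BGR2HSV).astype(int)
    r=(((h[...,0]<6)|(h[...,0]>174))&(h[...,1]>120)).astype(np.uint8);r[:,:250]=0;r[:,400:]=0
    m=cv2.moments(r[:300],True);print(round(m["m10"]/m["m00"],2),round(m["m01"]/m["m00"],2),end=" | ")
print(env.state()["t"])
```

```text
320.61 178.06 | 320.53 178.12 | 320.46 178.17 | 320.45 178.18 | 320.43 178.18 | 320.44 178.17 | 320.39 178.21 | 320.39 178.21 | 11.4667
```

Run:
```python
from h import *
im2=env.read_camera("wrist");C=env.get_calibration("wrist");cv2.imwrite("pics/w6.png",im2)
for im in(cv2.imread("pics/w5.png"),im2):
    h=cv2.cvtColor(im,cv2.COLOR_BGR2HSV).astype(int)
    b=((abs(h[...,0]-112)<14)&(h[...,1]>120))[:230,270:380];r=(((h[...,0]<6)|(h[...,0]>174))&(h[...,1]>120))[:230,270:380]
    # cone disc: blue-plate hole -> ellipse through points inside ring: max chord rows/cols of non-blue between blue
    out=[]
    for y in range(150,196,3):
        xs=np.nonzero(b[y])[0]
        L=[x for x in xs if x<50];Rr=[x for x in xs if x>60]
        if L and Rr: out.append((y,max(L)+271,min(Rr)+269))
    pts=np.array([(a,y) for y,a,_ in out]+[(c,y) for y,_,c in out],np.float32)
    e=cv2.fitEllipse(pts);k=np.argwhere(r).mean(0)[::-1]+[270,0];bb=np.argwhere(b).mean(0)[::-1]+[270,0]
    p=onz("wrist",*e[0],49.5,C);q=onz("wrist",*k,67.6,C)
    a=np.radians(18.1);M=np.array([[np.cos(a),np.sin(a)],[-np.sin(a),np.cos(a)]])
    print(np.round(e[0],2),np.round(e[1],1),"ball",k.round(2),"blue",bb.round(2),"cone",p.round(1),"ballw",q.round(1),"off dish axes",(M@(q-p)[:2]).round(2))
    print("expected",proj("wrist",[p[0],p[1],67.6],C))
print(np.round(out,0)[:3])
goto(list(q[:2])+[58],18.1)
```

```text
[324.79 173.97] [67.  67.6] ball [320.66 178.02] blue [324.96 172.64] cone [494.  204.   49.5] ballw [492.  206.8  67.6] off dish axes [-1.05  3.32]
expected [325.14738517 176.55531706]
[324.57 174.35] [66.9 67.1] ball [320.39 178.2 ] blue [324.64 172.7 ] cone [493.7 204.1  49.5] ballw [491.8 207.   67.6] off dish axes [-0.89  3.34]
expected [324.90671656 176.96407364]
[[150 301 348]
 [153 299 350]
 [156 296 353]]
pose [442.8 191.3 160.1] [-180.     -0.     17.82] t 11.5167 shift [5.150e+01 1.000e-01 1.021e+02] turn -0.3
```

The ball is at rest but 3.3 mm off in dish y, so rolling friction holds it. I'll regrip it along dish y and set it down again, moved 3.3 mm.

{"method": "step_arm", "body": {"plan": [[[20, 0, 0, 0, 1], [42, 0, 10, 0, 1], [53, 0, 35, 0, 1], [53, 0, 65, 0, 1], [53, 0, 90, 0, 0.6], [53, 0, 100, 0, 0.3], [53, 0, 102, 0, 0.1], [53, 0, 102, 0, 0.1]]]}}

```text
t: 12.18
eef_pos: [493.3, 207.6, 58.3]
tcp_rot: [-3.141, 0.0, 0.311]
ft_force: [-1.2, -0.2, 0.2]
opening: 0.778
grip_force: 0.0
```

Run:
```python
from h import *
goto([491.8,207,58],18.1);print(env.state()["opening"])
```

```text
pose [493.3 207.6  58.3] [-1.7999e+02  3.0000e-02  1.7820e+01] t 12.1833 shift [-1.6  0.1  0.3] turn -0.3
0.7778239095331346
```

{"method": "step_arm", "body": {"plan": [[[0, 0, 0, 0, 0], [0, 0, 0, 0, 0], [0, 0, 0, 0, 0], [0, 0, 0, 0, -0.1], [0, 0, 0, 0, -0.4], [0, 0, 0, 0, -0.4], [0, 0, 0, 0, -0.4], [0, 0, 0, 0, -0.4]]]}}

```text
t: 12.85
eef_pos: [493.5, 207.6, 58.5]
tcp_rot: [-3.142, -0.001, 0.311]
ft_force: [-0.8, -0.5, 4.6]
opening: 0.408
grip_force: 30.0
```

{"method": "step_arm", "body": {"plan": [[[0, 0, 0, 0, -0.4], [0, 0, -1, 0, -0.4], [0, 0, -3, 0, -0.4], [0, 0, -4, 0, -0.4], [0.5, 1.5, -4, 0, -0.4], [1, 3.3, -4, 0, -0.4], [1, 3.3, -4, 0, -0.4], [1, 3.3, -4, 0, -0.4]]]}}

```text
t: 13.52
eef_pos: [495.2, 204.6, 62.0]
tcp_rot: [-3.141, 0.0, 0.311]
ft_force: [0.5, 0.2, -0.9]
opening: 0.406
grip_force: 30.0
```

```bash
cat >> h.py <<'E'
def off(name,yaw=18.1,z0=40):
    im=env.read_camera("wrist");C=env.get_calibration("wrist");cv2.imwrite(f"pics/{name}.png",im)
    h=cv2.cvtColor(im,cv2.COLOR_BGR2HSV).astype(int)
    r=(((h[...,0]<6)|(h[...,0]>174))&(h[...,1]>120)).astype(np.uint8);r[:,:240]=0;r[:,400:]=0
    n,l,st,c=cv2.connectedComponentsWithStats(r);i=1+st[1:,4].argmax();print("ball",st[i],c[i].round(1))
E
python3 - <<'E'
from h import *
goto([491.8,207,58],18.1);s=env.state();print(s["opening"],s["grip_force"]);off("w7")
E
```

```text
pose [495.2 204.6  62. ] [-1.7999e+02  1.0000e-02  1.7800e+01] t 13.5167 shift [-2.5 -3.3  4. ] turn -0.3
0.406326934832273 29.999794363975525
ball [ 279  270   81   79 4867] [319.1 309. ]
```

View pics/w7.png

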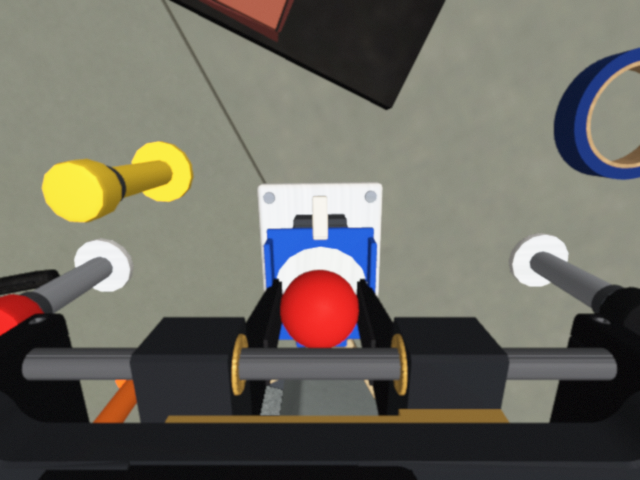

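The ball at column 319 now lines up with the pointer at 320 and the dish (265–377). Lowering and releasing.

{"method": "step_arm", "body": {"plan": [[[0, 0, 1.5, 0, -0.4], [0, 0, 3, 0, -0.4], [0, 0, 4.5, 0, -0.4], [0, 0, 4.5, 0, -0.4], [0, 0, 4.5, 0, -0.4], [0, 0, 4.5, 0, 0], [0, 0, 4.5, 0, 0.2], [0, 0, 4.5, 0, 0.3]]]}}

```text
t: 14.23
eef_pos: [495.1, 204.8, 57.5]
tcp_rot: [-3.142, 0.0, 0.311]
ft_force: [-0.9, 0.2, 0.1]
opening: 0.563
grip_force: 0.0
```

{"method": "step_arm", "body": {"plan": [[[0, 0, 0, 0, 0.5], [0, 0, 0, 0, 1], [0, 0, -5, 0, 1], [0, 0, -25, 0, 1], [-15, 0, -60, 0, 1], [-45, 0, -95, 0, 1], [-52, 0, -102, 0, 1], [-52, 0, -102, 0, 1]]]}}

```text
t: 14.9
eef_pos: [444.9, 188.7, 162.4]
tcp_rot: [3.141, -0.004, 0.311]
ft_force: [0.2, -0.1, -0.1]
opening: 0.997
grip_force: 0.0
```

{"method": "step_arm", "body": {"plan": [[[0, 0, 0, 0, 1], [0, 0, 0, 0, 1], [0, 0, 0, 0, 1]]]}}

```text
t: 15.15
eef_pos: [446.1, 188.9, 158.5]
tcp_rot: [-3.141, 0.001, 0.311]
ft_force: [-0.6, 0.4, 0.2]
opening: 1.001
grip_force: 0.0
```

Run:
```python
from h import *
im=env.read_camera("wrist");C=env.get_calibration("wrist");cv2.imwrite("pics/w8.png",im)
h=cv2.cvtColor(im,cv2.COLOR_BGR2HSV).astype(int)
b=((abs(h[...,0]-112)<14)&(h[...,1]>120))[:230,270:380];r=(((h[...,0]<6)|(h[...,0]>174))&(h[...,1]>120))[:230,270:380]
out=[]
for y in range(150,196,3):
    xs=np.nonzero(b[y])[0];L=[x for x in xs if x<50];Rr=[x for x in xs if x>60]
    if L and Rr: out.append((y,max(L)+271,min(Rr)+269))
pts=np.array([(a,y) for y,a,_ in out]+[(c,y) for y,_,c in out],np.float32)
e=cv2.fitEllipse(pts);k=np.argwhere(r).mean(0)[::-1]+[270,0]
p=onz("wrist",*e[0],49.5,C);q=onz("wrist",*k,67.6,C)
a=np.radians(18.1);M=np.array([[np.cos(a),np.sin(a)],[-np.sin(a),np.cos(a)]])
print(e,"ball",k.round(2),"cone",p.round(1),"ballw",q.round(1),"off dish axes",(M@(q-p)[:2]).round(2))
goto([495.5,204,29],18.1)
```

```text
((320.19293212890625, 177.2584228515625), (67.3395004272461, 67.5002670288086), 58.139076232910156) ball [319.09 180.08] cone [493.7 204.2  49.5] ballw [493.4 205.   67.6] off dish axes [0.04 0.84]
pose [446.  188.9 158.5] [-1.7999e+02  1.0000e-01  1.7810e+01] t 15.2 shift [ 52.    0.8 129.4] turn -0.3
```

The ball is now within 0.9 mm of the centre. Next, gripping the dish.

{"method": "step_arm", "body": {"plan": [[[25, 0.3, 0, 0, 1], [45, 0.6, 10, 0, 1], [52, 0.6, 35, 0, 1], [52, 0.6, 65, 0, 1], [52, 0.6, 95, 0, 1], [52, 0.6, 118, 0, 1], [52, 0.6, 127, 0, 1], [52, 0.6, 129, 0, 0.7]]]}}

```text
t: 15.87
eef_pos: [494.6, 203.9, 28.3]
tcp_rot: [-3.141, 0.004, 0.311]
ft_force: [0.3, -0.0, 0.4]
opening: 0.969
grip_force: 0.0
```

{"method": "step_arm", "body": {"plan": [[[0, 0, 0, 0, 0.5], [0, 0, 0, 0, 0.35], [0, 0, 0, 0, 0.33], [0, 0, 0, 0, 0.31], [0, 0, 0, 0, 0.3], [0, 0, 0, 0, 0.29], [0, 0, 0, 0, 0.28], [0, 0, 0, 0, 0.27]]]}}

```text
t: 16.53
eef_pos: [495.5, 204.1, 30.9]
tcp_rot: [3.142, -0.0, 0.311]
ft_force: [0.9, -2.3, 2.3]
opening: 0.633
grip_force: 1.2
```

{"method": "step_arm", "body": {"plan": [[[0, 0, 0, 0, 0.25], [0, 0, 0, 0, 0.24], [0, 0, 0, 0, 0.22], [0, 0, 0, 0, 0.2], [0, 0, 0, 0, 0.15], [0, 0, 0, 0, 0.1], [0, 0, 0, 0, 0], [0, 0, 0, 0, 0]]]}}

```text
t: 17.2
eef_pos: [495.6, 204.1, 30.9]
tcp_rot: [3.141, -0.0, 0.311]
ft_force: [0.7, -3.5, 5.3]
opening: 0.627
grip_force: 30.0
```

Run:
```python
from h import *
goto([493.4,204.3,29],18.1);off("w9")
```

```text
pose [495.6 204.1  30.9] [ 1.7999e+02 -3.0000e-02  1.7820e+01] t 17.2 shift [-2.  -0.9  1.9] turn -0.3
ball [ 272  293   91   56 4155] [317.2 324.2]
```

{"method": "step_arm", "body": {"plan": [[[0, 0, -0.5, 0, 0], [0, 0, -1.5, 0, 0], [0, 0, -3, 0, 0], [0, 0, -5, 0, 0], [0, 0, -8, 0, 0], [0, 0, -11, 0, 0], [0, 0, -13, 0, 0], [0, 0, -14, 0, 0]]]}}

```text
t: 17.92
eef_pos: [495.5, 204.2, 45.1]
tcp_rot: [-3.142, -0.001, 0.311]
ft_force: [0.3, -0.5, -1.1]
opening: 0.628
grip_force: 29.9
```

Run:
```python
from h import *
goto([493.4,204.3,29],18.1);off("w10")
```

```text
pose [495.5 204.2  45.1] [-1.800e+02 -3.000e-02  1.781e+01] t 17.9167 shift [-2.  -0.7 16.1] turn -0.3
ball [ 272  293   91   56 4157] [317.1 324.2]
```

Lifted, with ball and dish unchanged in the tool view. Continuing up, then turning.

{"method": "step_arm", "body": {"plan": [[[0, 0, -2, 0, 0], [0, 0, -6, 0, 0], [0, 0, -13, 0, 0], [0, 0, -22, 0, 0], [0, 0, -31, 0, 0], [0, 0, -40, 0, 0], [0, 0, -48, 0, 0], [0, 0, -54, 0, 0]]]}}

```text
t: 18.63
eef_pos: [495.6, 204.2, 100.0]
tcp_rot: [-3.142, -0.001, 0.311]
ft_force: [-0.8, -0.3, -1.6]
opening: 0.623
grip_force: 29.9
```

{"method": "step_arm", "body": {"plan": [[[0, 0, -4, 0, 0], [0, 0, -7, 0, 0], [0, 0, -9, 0, 0], [0, 0, -10, 0, 0], [0, 0, -10, 0, 0], [0, 0, -10, 0, 0], [0, 0, -10, 0, 0]]]}}

```text
t: 19.22
eef_pos: [495.3, 204.1, 108.3]
tcp_rot: [-3.141, 0.0, 0.311]
ft_force: [-0.1, -0.3, -1.5]
opening: 0.629
grip_force: 29.9
```

{"method": "step_arm", "body": {"plan": [[[0, 0, 0, -0.3, 0], [0, 0, 0, -1, 0], [0, 0, 0, -2, 0], [0, 0, 0, -3.5, 0], [0, 0, 0, -5, 0], [0, 0, 0, -7, 0], [0, 0, 0, -9, 0], [0, 0, 0, -11, 0]]]}}

```text
t: 19.88
eef_pos: [495.4, 204.2, 108.6]
tcp_rot: [-3.142, -0.0, 0.506]
ft_force: [0.4, 0.1, -1.2]
opening: 0.63
grip_force: 29.9
```

Run:
```python
from h import *
goto([493.4,204.3,109],108.1);off("w11")
```

```text
pose [495.4 204.2 108.6] [-180.     -0.     28.98] t 19.8833 shift [-1.7 -1.1 -0.4] turn -79.1
ball [ 272  293   91   56 4166] [317.2 324.2]
```

{"method": "step_arm", "body": {"plan": [[[0, 0, 0, -2, 0], [0, 0, 0, -4.5, 0], [0, 0, 0, -7, 0], [0, 0, 0, -9.5, 0], [0, 0, 0, -12, 0], [0, 0, 0, -14.5, 0], [0, 0, 0, -17, 0], [0, 0, 0, -19.5, 0]]]}}

```text
t: 20.6
eef_pos: [495.3, 204.2, 108.6]
tcp_rot: [-3.142, -0.0, 0.845]
ft_force: [-0.7, -1.2, -1.3]
opening: 0.631
grip_force: 29.9
```

{"method": "step_arm", "body": {"plan": [[[0, 0, 0, -2.5, 0], [0, 0, 0, -5, 0], [0, 0, 0, -7.5, 0], [0, 0, 0, -10, 0], [0, 0, 0, -12.5, 0], [0, 0, 0, -15, 0], [0, 0, 0, -17.5, 0], [0, 0, 0, -20, 0]]]}}

```text
t: 21.27
eef_pos: [495.4, 204.1, 108.6]
tcp_rot: [-3.142, -0.0, 1.194]
ft_force: [0.1, 0.1, -0.9]
opening: 0.63
grip_force: 29.9
```

{"method": "step_arm", "body": {"plan": [[[0, 0, 0, -2.5, 0], [0, 0, 0, -5, 0], [0, 0, 0, -7.5, 0], [0, 0, 0, -10, 0], [0, 0, 0, -12.5, 0], [0, 0, 0, -15, 0], [0, 0, 0, -17.5, 0], [0, 0, 0, -20, 0]]]}}

```text
t: 21.93
eef_pos: [495.4, 204.2, 108.6]
tcp_rot: [-3.142, -0.0, 1.544]
ft_force: [-0.0, 0.2, -1.4]
opening: 0.627
grip_force: 29.9
```

Run:
```python
from h import *
goto([493.4,204.3,109],108.1);off("w12")
```

```text
pose [495.4 204.2 108.6] [-180.     -0.     88.44] t 21.9333 shift [ 0.1 -2.  -0.4] turn -19.7
ball [ 272  293   91   56 4147] [317.  324.3]
```

{"method": "step_arm", "body": {"plan": [[[0, 0, 0, -2.5, 0], [0, 0, 0, -5, 0], [0, 0, 0, -7.5, 0], [0, 0, 0, -10, 0], [0, 0, 0, -12.5, 0], [0, 0, 0, -14.5, 0], [0, 0, 0, -16, 0], [0, 0, 0, -17, 0]]]}}

```text
t: 22.65
eef_pos: [495.4, 204.2, 108.6]
tcp_rot: [3.142, -0.0, 1.838]
ft_force: [-0.8, -0.4, -1.7]
opening: 0.631
grip_force: 29.9
```

{"method": "step_arm", "body": {"plan": [[[0, 0, 0, -1, 0], [0, 0, 0, -1.7, 0], [0, 0, 0, -2, 0], [0, 0, 0, -2, 0], [0, 0, 0, -2, 0], [0, 0, 0, -2, 0], [0, 0, 0, -2, 0], [0, 0, 0, -2, 0]]]}}

```text
t: 23.32
eef_pos: [495.4, 204.2, 108.6]
tcp_rot: [3.142, -0.0, 1.873]
ft_force: [0.0, -0.4, -2.3]
opening: 0.629
grip_force: 29.9
```

Run:
```python
from h import *
goto([493.4,204.3,109],108.1);off("w13")
C=env.get_calibration("wrist");im=cv2.imread("pics/w13.png");h=cv2.cvtColor(im,cv2.COLOR_BGR2HSV).astype(int)
# dish y-edges near pointer end: blue extents per row, tilt check left/right symmetric
b=(abs(h[...,0]-112)<14)&(h[...,1]>120);b[:,:220]=0;b[:,420:]=0
for y in range(250,345,12):
    xs=np.nonzero(b[y])[0]
    if len(xs): print(y,xs.min(),xs.max(),end=" | ")
S=env.read_camera("scene");cv2.imwrite("pics/s2.png",S);T=env.read_camera("top");cv2.imwrite("pics/t2.png",T)
print(np.abs(env.state()["qvel"]).max())
```

```text
pose [495.4 204.2 108.6] [180.    -0.   107.31] t 23.3167 shift [ 0.7 -1.9 -0.4] turn -0.8
ball [ 272  293   91   56 4142] [317.  324.3]
250 256 381 | 262 254 383 | 274 252 385 | 286 251 386 | 298 252 386 | 310 253 385 | 322 254 385 | 334 255 384 | 0.0015001557806835466
```

```bash
python3 -c "
from h import *
print(env.job_done())"
```

```text
the job is handed in; nothing more can be done
None
```

I handed the job in at about 23 s of the 58 s limit. The dish was held level about 8 cm over its stand, turned a quarter turn so its pointer faces the red-capped pillar, with the ball at rest about 1 mm from centre; the hand-in returned no verdict.

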